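# Shut the housing and hold the hardness probe on its ring mark

## Robot

A 6-joint arm with a two-finger parallel gripper is mounted at the origin on a cart in front of the work surface, level with it; the furniture and walls round the work are solid. World frame = base frame: x ahead of the robot, y to its left, z up, the work surface at z = 0. Lengths are in mm, angles in degrees, forces in N, time in s.
With the tool pointing down it reaches from about 350 to 850 mm from the base axis. Payload 8.1 kg.
Tool frame: the origin (TCP) lies on the centre line of the jaws, within the pads' length; the fingertips stand 8 mm ahead of it and the grasp point (between the pads) lies 11 mm behind it; x points along the fingers, z is the direction in which the jaws open and shut, and the axes are right-handed (so a half turn about x gives the same grasp; the last joint's range is limited). The gripper opens to 85 mm and grips with 20 to 120 N. Pads are 22 mm wide; open, the fingers measure 114 mm over their backs; the gripper's body (76 mm by 85 mm) begins 54 mm behind the grasp point. The pads swing forward as they close: fully open they stand 13 mm farther back than shut.
Start: joints at [-4.893, 7.471, 85.268, -0, 87.261, -4.893], TCP at [600.004, 0.022, 239.292] pointing down, gripper open.
Joint ranges: [-169.43, 169.43], [-51.17, 129.36], [1.28, 143.12], [-76.62, 256.62], [0, 156.53], [-152.29, 152.29]. Speed limits (degrees/s): [136.94, 136.94, 159.86, 180, 180, 180].

## Interface

Orientations are given as [roll, pitch, yaw] about the fixed x, y, z axes, in that order (R = Rz(yaw) Ry(pitch) Rx(roll)).
In Python, from bench import r, vision, order gives the robot as it stands. The module is installed in compiled form; this text tells all that it offers.
- The arm moves only by the shell command python3 -m jog 'ROWS' [FORCE]. ROWS is JSON, a list of rows, each a list of 3 entries, a list of its own where there are three numbers: the shift along the world's x, y, z in m, then the turn, a rotation vector about the world's x, y, z in rad, then the opening, from -1 (shut) to 1 (fully open). A call has 1 to 5 rows; each row is the pose to reach, as a shift and turn from the pose commanded when the call began; what a row does not reach only later rows make up. A row lasts 1/12 s, in which the tool goes at most 41.7 mm and 7.16 degrees, less where a joint would pass 70% of its speed; a pose out of reach is approached as far as the arm can. A call with a gripper value outside its range is refused whole. The fingers move at their own pace and stop on an object; FORCE is the grip in N (left out, the last holds). Time passes only in rows, so rows that repeat a pose let the fingers close. It gives the time, the measured TCP pose, the force and the opening at its end, in the units of the state.
- r.sense(): the state, without advancing time (a new reading comes with each control period).
- vision.snapshot(name): name is "scene" or "side" or "wrist"; returns the picture (384x512x3 uint8, red, green, blue); there is no depth.
- vision.camera_model(name): a dict with "fov_y" (degrees; the focal length in pixels is half the picture's height over the tangent of half this angle, whatever the lens; pixels are square), "cx", "cy" (the principal point, pixels), "world_to_cam" (4x4, takes a point from world to camera coordinates). Camera axes: x right, y down, z forward; pixel columns grow to the right and rows downward; lengths in mm; the calibration is good to about 2 mm. A picture is of the moment at which its call begins: read the wrist's pose just before it. camera_model takes no time and is no camera call; for the wrist camera it gives the pose at the moment of the call.
- order.hand_in(): hands the job in, once; it reports no verdict.
The state is a dict: "time": time; "joint_pos": joint angles; "qd": joint speeds; "joint_efforts": joint torques, N m; "tool_pos": TCP position; "tcp_rot": TCP orientation; "ft_force": force on the tool from outside, world axes, zero at the start; "wrist_torque": the same for the moment, N m; "finger_gap": finger opening in mm.
Only numpy, scipy, OpenCV 4.12 (cv2) and the standard library are available. Lean on these libraries where they do the work, as an engineer would, in place of code of your own. Each camera call takes 0.05 s, during which the arm holds its last target.

## Task

Press the open hinged cover of the small sloping housing down until its spring catch holds it shut by itself, with the probe still waiting in its stand. Then take the sprung hardness probe out of the stand and hold it square to the sloping cover, its tip inside the ring mark (not the square one), pressed on gently so that the sprung tip is about half-way in. Finish while holding the probe there, with the cover still shut, and leave the other things on the bench where they are.

Things in the scene. Friction and masses are not known exactly. Their poses are not given: they have to be found in the camera images.
- housing: Fixed sloping housing: dark base plate 116 x 150 x 6 mm, wedge foot, grey tray 104 x 124 mm, white hinged cover. Origin: centre of the base plate's underside, z up, y along the hinge. The tray's top slopes 0.28 rad: low front on the -x side, hinge on the high +x side. Shut, the cover's face centre is 0.066 m above the bench, its outward normal (-0.276, 0, 0.961) in this frame.
- cover (a joint): Cover hinge: 0 = shut (hard stop), grows as it opens; 0.6 to 1.0 rad at the start, from the sloping shut position. Under 0.5 rad a weak spring lifts the cover again unless caught (under 1 N at the front edge). A leaf clip in the middle of the front wall catches it in the last 0.11 rad: 7 N down at the front edge snaps it in; it then stays at 0 by itself until pulled up with about 4.5 N.
- cover_hinge (a point): Point on the hinge axis, middle of the cover's rear edge; turns with the cover. y along the hinge axis, z the cover's outward normal, x from front edge to hinge. The cover is a plate 108 (x) by 126 (y) by 6 mm; its front edge is 109 mm from the hinge axis, its upper face 3 mm above it.
- press_pad (a point): Point on the cover's upper face at the thumb ribs, in the middle of the front edge, 96 mm from the hinge axis (-0.096, 0, 0.003 in cover_hinge's frame); axes as cover_hinge. A good place to press.
- ring_mark (a point): Centre of the dark ring mark, 16 mm inner and 22 mm outer diameter, on the cover's upper face, left half (+y), at (-0.055, 0.032, 0.003) in cover_hinge's frame; the square mark is on the right half. z is the cover's outward normal, x and y as cover_hinge. Moves with the cover.
- stand: Fixed aluminium block 72 x 72 x 50 mm with one round blind hole of 21.5 mm diameter and 45 mm depth in the middle of its top. Origin at the centre of its underside, z up.
- probe_grip (a point): Centre of the probe's black square grip, 26 x 26 mm (x, y square to the flats), 60 mm long, with a 6 mm metal cap above; below it a 3 mm collar, a nose 17 mm across, then a sprung pin 6 mm thick. z: from pin to cap. Unpressed pin end 72 mm along -z. 0.11 to 0.23 kg. Starts upright with the nose in the stand's hole, this point 82 mm above the bench; lifting it 45 mm clears the hole.
- probe_point (a point): End of the probe's sprung pin, on the axis; z as probe_grip. It moves with the pin.
- probe_tip (a joint): How far the sprung pin is pushed into the probe: 0 = fully out, 0.010 m = bottomed. The spring gives 1 N at the start of the travel and 5 N at its end; half-way (0.005) is 3 N.
- sample_2: Bystander: white moulded shell, 40 x 62 x 16 mm, lying on the left of the work. Origin at its underside.
- sample_4: Bystander: grey moulded open shell, 40 x 62 x 14 mm, lying in front of the work. Origin at its underside.
- tape_2: Bystander: small roll of black tape, 58 mm across, 19 mm high, on the right. Origin at its underside.
- anvil_block: Bystander: machined metal block 46 x 66 x 30 mm, behind the work. Origin at its underside.
Not all that is in view belongs to the job. Of the things that look like the housing, the larger one is meant. Of the things shaped like the stand, the aluminium one is meant.

How it is judged (in metres and radians):
On the way, in this order (a step that is already met when the one before it is completed fails the run):
1. the cover is held shut by its catch, nothing touching it, the probe still in its stand (value of joint cover below 0.03 rad and contact force between each of the arm, the fingers and housing below 0.1 N and distance of probe_grip from where it was at the start of the episode below 0.01 m), for 0.2 s.
2. the probe is held clear of its stand (z of probe_point in the frame of stand above 0.052 m and contact force between the fingers and probe above 1 N), for 0.1 s.
At the end, for the whole second after the job is handed in: Cover shut (under 0.03 rad); probe still, held in the gripper, clear of the stand; pin end within 8 mm of the ring's centre, axis within 0.14 rad (8 deg) of square to the cover, pin pushed in 2 to 8 mm of its 10 (0.7 to 8 N); hand and fingers off the housing (value of joint cover below 0.03 rad and distance between probe_point and ring_mark below 0.008 m and angle between the z axis of probe_point and the z axis of ring_mark, either way round below 0.14 rad and value of joint probe_tip between 0.002 and 0.008 m and contact force between probe and housing between 0.7 and 8 N and contact force between the fingers and probe above 1 N and contact force between probe and stand below 0.1 N and contact force between each of the fingers, the arm and housing below 0.1 N and linear speed of probe below 0.02 m/s); the arm keeps its last pose, push and grip.
It fails at once if the probe is pressed hard against the housing (over 15 N) (contact force between probe and housing above 15 N).
It fails at once if a bystander is moved by more than 20 mm (distance of any of sample_2, sample_4, tape_2, anvil_block from where it was at the start of the episode above 0.02 m).
It also fails if it takes over 48 s, if anything falls off the work surface, if the arm or the gripper's body presses on something with over 40 N, if the wrist force passes 120 N, or if a joint passes its speed limit or range.

## Working session

There is one attempt and no reset: what is moved stays moved. The work goes in short steps, Python scripts to look and compute and a shell command to move; the robot and the scene stay as the last step left them, time stands still between calls to the robot, and variables do not carry over. Pictures are saved under pics/ and viewed, and the job is handed in when it is done.

```bash
mkdir -p pics; python3 - <<'E'
from bench import r, vision
import cv2
print(r.sense())
for n in ["scene","side","wrist"]:
    m=vision.camera_model(n); print(n,m)
    cv2.imwrite(f"pics/{n}0.png",cv2.cvtColor(vision.snapshot(n),cv2.COLOR_RGB2BGR))
E
```

```text
{'time': 0.0, 'joint_pos': array([-4.89215129e+00,  7.51335765e+00,  8.53297101e+01,  3.47164408e-04,
        8.72614851e+01, -4.89321270e+00]), 'qd': array([ 0.11755074,  0.132416  , -0.05979762, -0.04897932,  0.03796494,
        0.04676246]), 'joint_efforts': array([-1.90700346e-03, -5.69404185e+01, -5.00557995e+01, -2.19391650e-04,
        1.44415747e-02,  7.24149572e-05]), 'tool_pos': array([5.99465555e+02, 7.97654373e-02, 2.38258537e+02]), 'tcp_rot': array([174.91677323,  89.89544658, 174.91781774]), 'ft_force': array([-0.17946069, -0.33565718,  0.62949807]), 'wrist_torque': array([-0.02136471,  0.01633677, -0.01764604]), 'finger_gap': 85.49253144662404}
scene {'fov_y': 42.27442044247122, 'cx': 255.20397966474087, 'cy': 190.65500410998337, 'world_to_cam': array([[ 5.79825542e-01, -8.14565338e-01, -1.69012392e-02,
        -3.50380404e+02],
       [-3.63983097e-01, -2.40420572e-01, -8.99841238e-01,
         2.66007561e+02],
       [ 7.28916076e-01,  5.27902699e-01, -4.35890003e-01,
         9.31973447e+02],
       [ 0.00000000e+00,  0.00000000e+00,  0.00000000e+00,
         1.0000
[... 201 characters left out ...]
      [ 5.36284635e-01, -6.42805898e-01, -5.46991195e-01,
        -2.51191879e+02],
       [-3.36471332e-01,  4.31526933e-01, -8.37001523e-01,
         1.59591590e+03],
       [ 0.00000000e+00,  0.00000000e+00,  0.00000000e+00,
         1.00000000e+00]])}
wrist {'fov_y': 67.50868060861862, 'cx': 252.39581692792214, 'cy': 195.22825576432797, 'world_to_cam': array([[ 9.99999453e-01, -7.72798872e-04, -7.04259552e-04,
        -5.98458158e+02],
       [-5.39113841e-04, -9.58233657e-01,  2.85985958e-01,
        -3.73041110e+01],
       [-8.95854832e-04, -2.85985422e-01, -9.58233550e-01,
         3.78176757e+02],
       [ 0.00000000e+00,  0.00000000e+00,  0.00000000e+00,
         1.00000000e+00]])}
```

View pics/scene0.png

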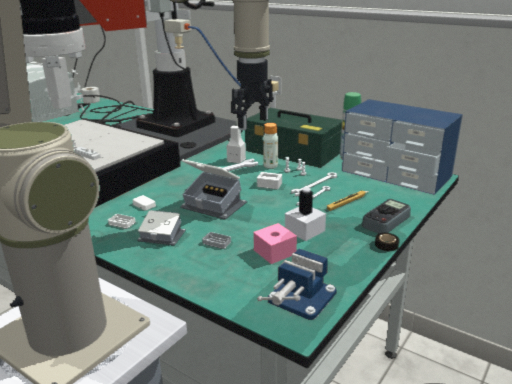

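View pics/side0.png

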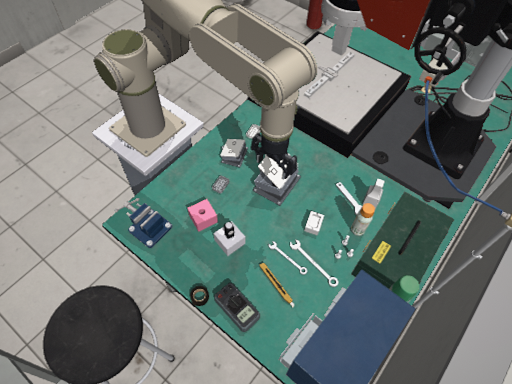

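View pics/wrist0.png

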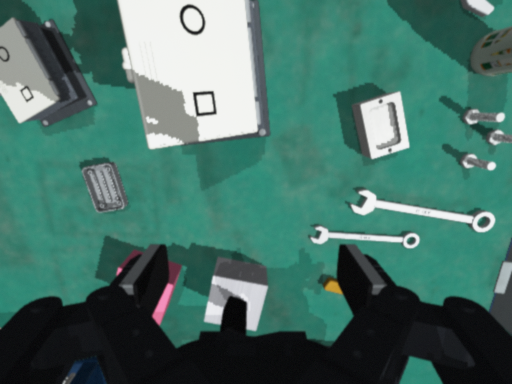

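```bash
python3 - <<'E'
import cv2
a=cv2.imread("pics/wrist0.png")[0:200,0:300]; cv2.imwrite("pics/w0c.png",cv2.resize(a,None,fx=2.6,fy=2.6,interpolation=cv2.INTER_CUBIC))
a=cv2.imread("pics/scene0.png")[140:270,90:340]; cv2.imwrite("pics/s0c.png",cv2.resize(a,None,fx=3.2,fy=3.2,interpolation=cv2.INTER_CUBIC))
a=cv2.imread("pics/side0.png")[100:270,160:360]; cv2.imwrite("pics/d0c.png",cv2.resize(a,None,fx=3.5,fy=3.5,interpolation=cv2.INTER_CUBIC))
E
```

```text
(no output)
```

View pics/w0c.png

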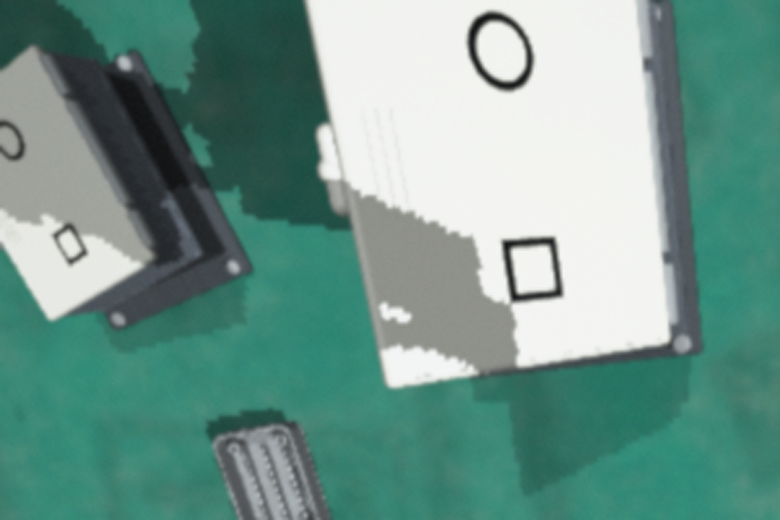

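View pics/s0c.png

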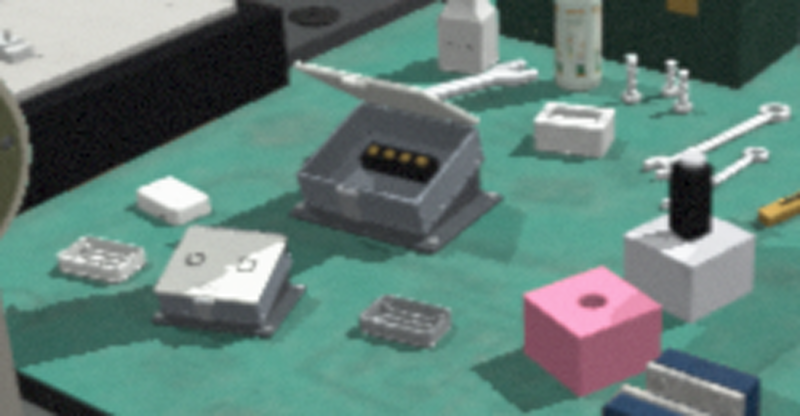

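View pics/d0c.png

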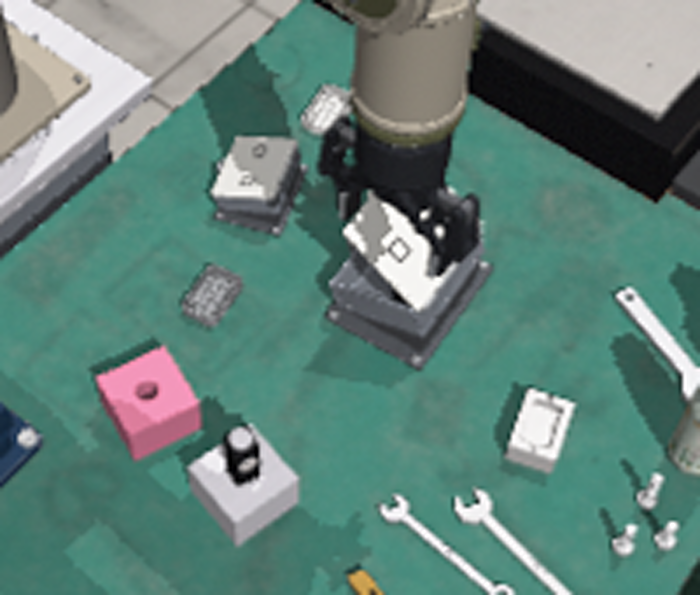

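```bash
cat > h.py <<'E'
import numpy as np, cv2
from bench import vision
def ray(m,px):
    f=192/np.tan(np.radians(m["fov_y"]/2)); T=m["world_to_cam"]; R=T[:3,:3]; c=-R.T@T[:3,3]
    d=R.T@np.array([(px[0]-m["cx"])/f,(px[1]-m["cy"])/f,1]); return c,d/np.linalg.norm(d)
def onz(m,px,z):
    c,d=ray(m,px); return c+d*(z-c[2])/d[2]
def tri(*mp):
    A=np.zeros((3,3));b=np.zeros(3);rs=[ray(m,p) for m,p in mp]
    for c,d in rs:
        P=np.eye(3)-np.outer(d,d);A+=P;b+=P@c
    x=np.linalg.solve(A,b); return x,[np.linalg.norm((np.eye(3)-np.outer(d,d))@(x-c)) for c,d in rs]
def proj(m,p):
    f=192/np.tan(np.radians(m["fov_y"]/2)); q=m["world_to_cam"]@np.append(p,1); return np.array([m["cx"]+f*q[0]/q[2],m["cy"]+f*q[1]/q[2]])
def save(n,name):
    im=cv2.cvtColor(vision.snapshot(n),cv2.COLOR_RGB2BGR); cv2.imwrite(f"pics/{name}.png",im); return im
E
python3 - <<'E'
from h import *
np.set_printoptions(precision=1,suppress=True)
S,D,W=[vision.camera_model(n) for n in("scene","side","wrist")]
s=lambda u,v:(90+u/3.2,140+v/3.2)
d=lambda u,v:(160+u/3.5,100+v/3.5)
w=lambda u,v:(u/2.6,v/2.6)
print("baseplate z6: scene FR,FL,BR",[onz(S,s(*p),6) for p in((430,242),(295,211),(500,197))])
print("side FR BR BL",[onz(D,d(*p),6) for p in((330,316),(420,362),(490,263))])
print("wrist BR",onz(W,w(700,350),6))
print("coverFR", tri((S,s(476,122)),(W,w(388,387))))
print("square", tri((D,d(399,250)),(W,w(532,269))))
print("ring dirs", ray(W,w(500,51)))
# pad ribs
print("probe cap", tri((S,s(692,160)),(D,d(239,436))), [onz(S,s(692,160),118),onz(D,d(239,436),118)])
print("stand top scene", [onz(S,s(*p),50) for p in((625,235),(692,265),(755,238))])
print("stand top side", [onz(D,d(*p),50) for p in((188,480),(238,517),(299,484),)])
print("stand top wrist", [onz(W,p,50) for p in((218,278),(265,283),(205,322),(257,328))])
E
```

```text
baseplate z6: scene FR,FL,BR [array([511.1,  34.1,   6. ]), array([489.8, 166.5,   6. ]), array([609.4,  34.3,   6. ])]
side FR BR BL [array([513.6,  29.6,   6. ]), array([616.5,  44.5,   6. ]), array([600.1, 187.5,   6. ])]
wrist BR [619.7  41.7   6. ]
coverFR (array([521.7,  19.6, 117. ]), [np.float64(23.741050606412028), np.float64(23.741050606412035)])
square (array([556.8,  77.1, 108.3]), [np.float64(0.05803334254389025), np.float64(0.0580333425439657)])
ring dirs (array([598.8,  71.9, 372.8]), array([-0.2,  0.3, -1. ]))
probe cap (array([ 573.4, -175.6,  113. ]), [np.float64(1.1178930832456353), np.float64(1.1178930832456098)]) [array([ 563.7, -182.1,  118. ]), array([ 574.8, -176.4,  118. ])]
stand top scene [array([ 542.3, -137. ,   50. ]), array([ 530.3, -203.8,   50. ]), array([ 593.6, -222.9,   50. ])]
stand top side [array([ 543.4, -213.6,   50. ]), array([ 602.2, -212.3,   50. ]), array([ 623.2, -152.5,   50. ])]
stand top wrist [array([ 554.4, -135.2,   50. ]), array([ 614.8, -142.6,   50. ]), array([ 534.5, -203. ,   50. ]), array([ 604.7, -212.8,   50. ])]
```

```bash
python3 -m jog '[[[-0.03,0.035,0],[0,0,0],-1],[[-0.06,0.07,-0.02],[0,0,0],-1],[[-0.094,0.103,-0.05],[0,0,0],-1],[[-0.094,0.103,-0.05],[0,0,0],-1],[[-0.094,0.103,-0.05],[0,0,0],-1]]' 40; python3 - <<'E'
from h import *
save("scene","s1");save("side","d1")
a=cv2.imread("pics/scene0.png")
cv2.imwrite("pics/sd1.png",np.hstack([cv2.resize(cv2.imread("pics/s1.png")[100:250,140:290],None,fx=2.6,fy=2.6),cv2.resize(cv2.imread("pics/d1.png")[80:230,220:370],None,fx=2.6,fy=2.6)]))
E
```

```text
time: 0.57
tool_pos: [500.8, 105.7, 184.9]
tcp_rot: [176.3, 89.5, 176.4]
ft_force: [-1.0, 0.2, 0.2]
finger_gap: 25.2
```

View pics/sd1.png

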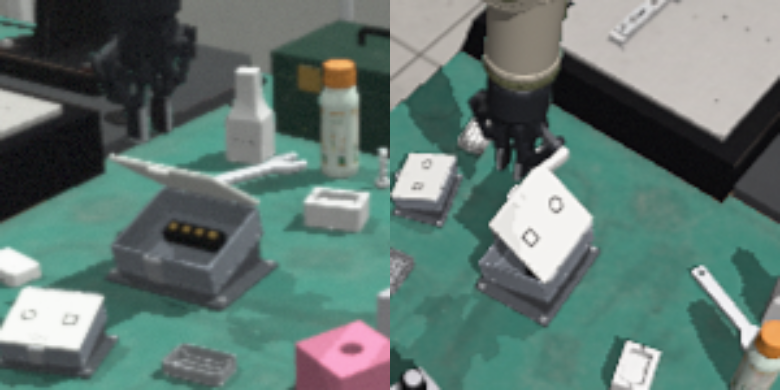

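```bash
python3 - <<'E'
from h import *
np.set_printoptions(precision=1,suppress=True)
D=vision.camera_model("side")
# wrist model at start
W=dict(fov_y=67.50868060861862,cx=252.3958,cy=195.22826,world_to_cam=np.array([[9.99999453e-01,-7.72798872e-04,-7.04259552e-04,-5.98458158e+02],[-5.39113841e-04,-9.58233657e-01,2.85985958e-01,-3.73041110e+01],[-8.95854832e-04,-2.85985422e-01,-9.58233550e-01,3.78176757e+02],[0,0,0,1]]))
a=tri((D,(283.8,158.1)),(W,(500/2.6,51/2.6)))
b=tri((D,(274.2,171.2)),(W,(532/2.6,269/2.6)))
print(a,b,(a[0]+b[0])/2,a[0]-b[0])
E
python3 -m jog '[[[0.003,-0.002,-0.02],[0,0,0],-1],[[0.003,-0.002,-0.03],[0,0,0],-1],[[0.003,-0.002,-0.03],[0,0,0],-1],[[0.003,-0.002,-0.03],[0,0,0],-1]]'
```

```text
(array([550.3, 140.8, 112.2]), [np.float64(0.27444945396671055), np.float64(0.2744494539669149)]) (array([557.2,  77.1, 110. ]), [np.float64(0.2768064849171106), np.float64(0.27680648491723503)]) [553.8 108.9 111.1] [-6.9 63.7  2.2]
time: 1.0
tool_pos: [509.0, 100.4, 158.9]
tcp_rot: [-172.3, 89.9, -172.4]
ft_force: [0.2, 0.4, 0.1]
finger_gap: -0.1
```

```bash
python3 -m jog '[[[-0.003,0.003,-0.015],[0,0,0],-1],[[-0.003,0.003,-0.03],[0,0,0],-1],[[-0.003,0.003,-0.045],[0,0,0],-1],[[-0.003,0.003,-0.06],[0,0,0],-1],[[-0.003,0.003,-0.06],[0,0,0],-1]]'
python3 -m jog '[[[0,0,-0.008],[0,0,0],-1],[[0,0,-0.016],[0,0,0],-1],[[0,0,-0.016],[0,0,0],-1]]'
```

```text
time: 1.42
tool_pos: [504.9, 103.6, 97.4]
tcp_rot: [-173.3, 89.8, -173.4]
ft_force: [-1.3, -0.0, -1.0]
finger_gap: -0.0
time: 1.67
tool_pos: [505.9, 103.9, 82.7]
tcp_rot: [-169.5, 90.0, -169.5]
ft_force: [0.2, 0.1, 0.0]
finger_gap: 0.3
```

```bash
python3 - <<'E'
from h import *
save("scene","s2");save("side","d2")
cv2.imwrite("pics/sd2.png",np.hstack([cv2.resize(cv2.imread("pics/s2.png")[100:250,140:290],None,fx=2.6,fy=2.6),cv2.resize(cv2.imread("pics/d2.png")[80:230,220:370],None,fx=2.6,fy=2.6)]))
E
python3 -m jog '[[[0,0,-0.006],[0,0,0],-1],[[0,0,-0.01],[0,0,0],-1],[[0,0,-0.01],[0,0,0],-1]]'
```

```text
time: 2.02
tool_pos: [506.9, 104.1, 73.5]
tcp_rot: [7.8, 89.9, 7.8]
ft_force: [1.4, -0.2, 1.7]
finger_gap: 0.2
```

View pics/sd2.png

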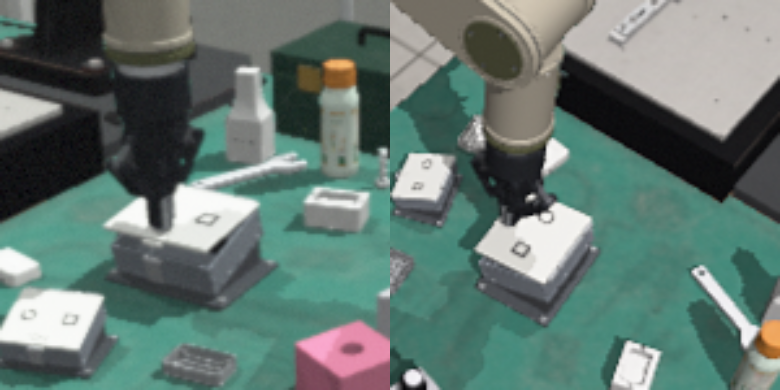

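```bash
python3 -m jog '[[[0,0,-0.003],[0,0,0],-1],[[0,0,-0.005],[0,0,0],-1],[[0,0,-0.005],[0,0,0],-1]]'
python3 -m jog '[[[0,0,-0.0015],[0,0,0],-1],[[0,0,-0.003],[0,0,0],-1],[[0,0,-0.003],[0,0,0],-1]]'
```

```text
time: 2.27
tool_pos: [506.4, 104.1, 68.5]
tcp_rot: [7.0, 90.0, 7.0]
ft_force: [-0.5, -0.2, -0.6]
finger_gap: -0.2
time: 2.52
tool_pos: [505.9, 104.0, 65.0]
tcp_rot: [-173.1, 90.0, -173.1]
ft_force: [0.1, -0.1, 2.3]
finger_gap: -0.3
```

```bash
python3 -m jog '[[[0,0,-0.001],[0,0,0],-1],[[0,0,-0.002],[0,0,0],-1],[[0,0,-0.002],[0,0,0],-1]]'
python3 -m jog '[[[0,0,-0.001],[0,0,0],-1],[[0,0,-0.002],[0,0,0],-1],[[0,0,-0.002],[0,0,0],-1]]'
```

```text
time: 2.77
tool_pos: [506.3, 104.0, 64.3]
tcp_rot: [2.0, 90.0, 2.0]
ft_force: [-5.0, 0.0, 12.1]
finger_gap: 0.4
time: 3.02
tool_pos: [506.6, 104.1, 63.6]
tcp_rot: [-1.5, 90.0, -1.5]
ft_force: [-10.9, -0.9, 23.9]
finger_gap: 0.3
```

```bash
python3 -m jog '[[[0,0,0.01],[0,0,0],-1],[[0,0,0.04],[0,0,0],-1],[[-0.01,-0.03,0.08],[0,0,0],1],[[0,-0.07,0.12],[0,0,0],1],[[0,-0.1,0.14],[0,0,0],1]]'
python3 - <<'E'
from h import *
save("scene","s3");save("side","d3");save("wrist","w3")
cv2.imwrite("pics/sd3.png",np.hstack([cv2.resize(cv2.imread("pics/s3.png")[100:250,140:290],None,fx=2.6,fy=2.6),cv2.resize(cv2.imread("pics/d3.png")[80:230,220:370],None,fx=2.6,fy=2.6)]))
E
```

```text
time: 3.43
tool_pos: [504.8, 18.4, 191.5]
tcp_rot: [22.7, 90.0, 22.8]
ft_force: [1.4, -0.0, 1.0]
finger_gap: 35.7
```

View pics/sd3.png

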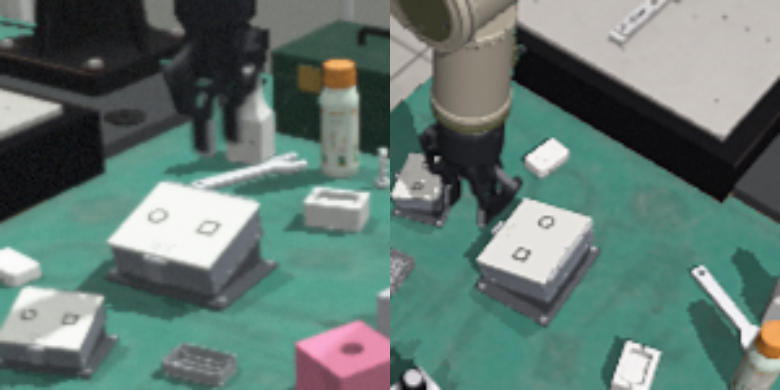

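View pics/w3.png

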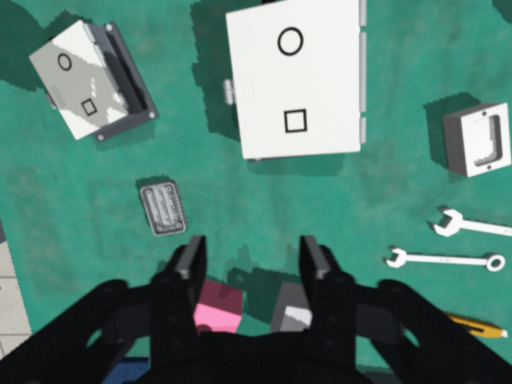

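```bash
python3 - <<'E'
from h import *
np.set_printoptions(precision=2,suppress=True)
M={n:vision.camera_model(n) for n in("scene","side","wrist")}
F={"scene":"s3","side":"d3","wrist":"w3"}
G={"ring":{"scene":(200.8,182.7),"side":(279.6,165.4),"wrist":(290,41)},"sq":{"scene":(219.6,187.9),"side":(270.4,177.7),"wrist":(295,121)}}
C={}
for k in G:
  for n in G[k]:
    g=cv2.imread(f"pics/{F[n]}.png",0).astype(float)
    u,v=G[k][n]; h=20 if n=="wrist" else 7
    x0,y0=int(round(u))-h,int(round(v))-h
    p=g[y0:y0+2*h+1,x0:x0+2*h+1]; wt=np.clip(np.percentile(p,75)-15-p,0,None)
    yy,xx=np.mgrid[0:2*h+1,0:2*h+1]
    # border check
    C[k,n]=(x0+(wt*xx).sum()/wt.sum(),y0+(wt*yy).sum()/wt.sum())
    print(k,n,np.array(C[k,n]), "edge weight",wt[0].sum()+wt[-1].sum()+wt[:,0].sum()+wt[:,-1].sum(),wt.sum())
P={}
for k in G:
  for s in(("scene","side","wrist"),("side","wrist"),("scene","wrist"),("scene","side")):
    x,e=tri(*[(M[n],C[k,n]) for n in s]);print(k,s,x,np.array(e))
    if len(s)==3:P[k]=x
d=P["ring"]-P["sq"]; print(d,np.linalg.norm(d),"yaw",np.degrees(np.arctan2(-d[0],d[1])),(P["ring"]+P["sq"])/2)
# on plane z66 (mark line is ~mid)
for n in M: print(n,[onz(M[n],C[k,n],66) for k in G])
g=np.hstack([cv2.resize(cv2.imread("pics/s3.png")[170:240,270:340],None,fx=5,fy=5,interpolation=2),cv2.resize(cv2.imread("pics/d3.png")[200:270,200:270],None,fx=5,fy=5,interpolation=2)])
cv2.imwrite("pics/p3.png",g)
E
python3 -m jog '[[[0.03,-0.035,0.01],[0,0,0],1],[[0.05,-0.07,0.02],[0,0,0],1],[[0.065,-0.1,0.03],[0,0,0],1],[[0.068,-0.13,0.03],[0,0,0],1],[[0.068,-0.15,0.03],[0,0,0],1]]'
python3 - <<'E'
from h import *
save("wrist","w4");print(vision.camera_model("wrist"))
E
```

```text
ring scene [199.05 181.53] edge weight 319.0 1156.0
ring side [282.07 161.6 ] edge weight 992.0 2476.0
ring wrist [290.15  40.92] edge weight 0.0 40041.0
sq scene [220.72 188.3 ] edge weight 292.0 1427.0
sq side [268.22 180.07] edge weight 854.0 2435.0
sq wrist [295.35 120.35] edge weight 0.0 35240.0
ring ('scene', 'side', 'wrist') [538.64 144.63  70.12] [3.43 6.73 3.81]
ring ('side', 'wrist') [539.21 142.5   79.48] [4.48 4.48]
ring ('scene', 'wrist') [537.64 141.23  68.37] [0.08 0.08]
ring ('scene', 'side') [540.08 148.18  68.82] [4.69 4.69]
sq ('scene', 'side', 'wrist') [545.63  72.79  58.95] [3.4  6.67 5.9 ]
sq ('side', 'wrist') [543.78  75.26  47.6 ] [4.65 4.65]
sq ('scene', 'wrist') [547.54  76.61  60.12] [2.95 2.95]
sq ('scene', 'side') [544.46  66.88  62.5 ] [3.2 3.2]
[-6.99 71.84 11.18] 73.03742523290403 yaw 5.556142363885767 [542.14 108.71  64.54]
scene [array([541.49, 144.7 ,  66.  ]), array([540.76,  67.02,  66.  ])]
side [array([536.43, 155.36,  66.  ]), array([547.46,  61.35,  66.  ])]
wrist [array([537.88, 141.78,  66.  ]), array([544.57,  78.95,  66.  ])]
time: 4.0
tool_pos: [573.5, -133.2, 218.2]
tcp_rot: [171.0, 89.9, 171.0]
ft_force: [0.4, 0.4, -0.3]
finger_gap: 85.3
{'fov_y': 67.50868060861862, 'cx': 252.39581692792214, 'cy': 195.22825576432797, 'world_to_cam': array([[ 9.99993453e-01, -3.05234253e-03, -1.94373224e-03,
        -5.71658895e+02],
       [-2.36584937e-03, -9.57902678e-01,  2.87083373e-01,
        -1.60717199e+02],
       [-2.73818311e-03, -2.87076895e-01, -9.57903627e-01,
         3.20294443e+02],
       [ 0.00000000e+00,  0.00000000e+00,  0.00000000e+00,
         1.00000000e+00]])}
```

View pics/p3.png

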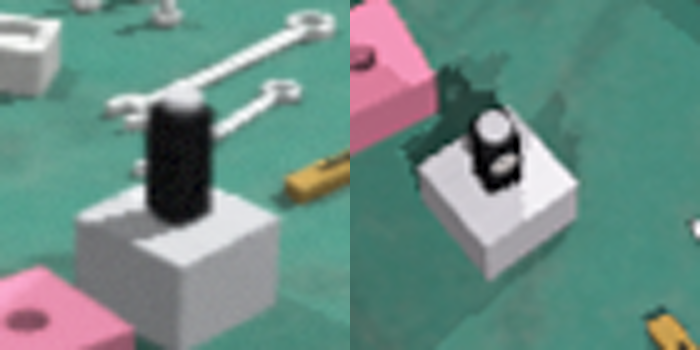

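View pics/w4.png

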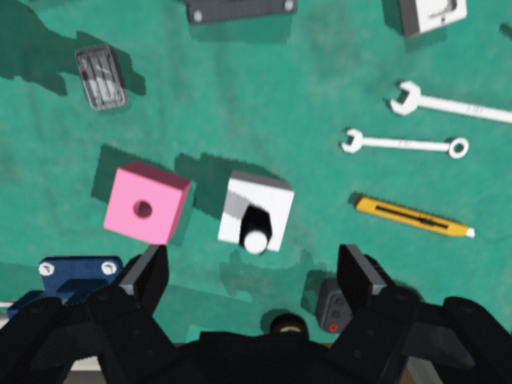

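```bash
python3 - <<'E'
from h import *
np.set_printoptions(precision=2,suppress=True)
D=vision.camera_model("side");S=vision.camera_model("scene")
print(onz(D,(279.6,165.4),66),onz(D,(270.4,177.7),66),onz(S,(200.8,182.7),66),onz(S,(219.6,187.9),66))
a=cv2.imread("pics/w4.png")[160:260,200:310]; cv2.imwrite("pics/w4c.png",cv2.resize(a,None,fx=6,fy=6,interpolation=cv2.INTER_CUBIC))
E
```

```text
[539.78 136.39  66.  ] [547.14  73.97  66.  ] [538.31 135.53  66.  ] [541.03  71.11  66.  ]
```

View pics/w4c.png

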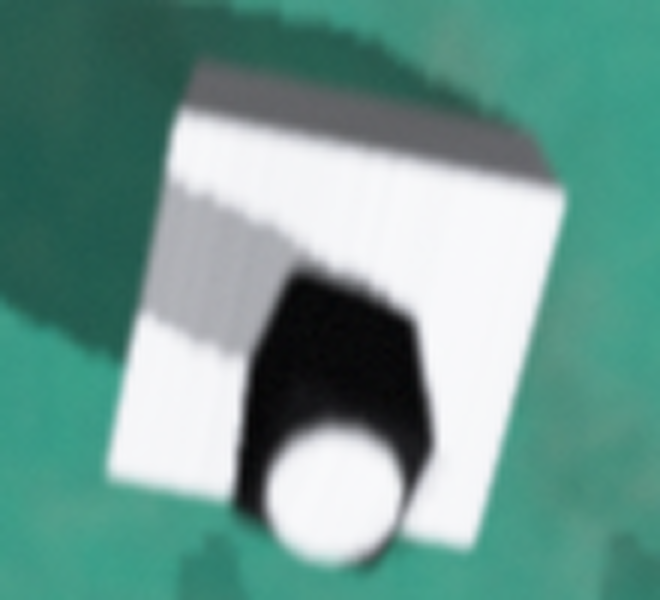

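```bash
python3 - <<'E'
from h import *
from bench import r
np.set_printoptions(precision=2,suppress=True)
W0=vision.camera_model("wrist");print(r.sense()["tool_pos"],r.sense()["tcp_rot"])
im=save("wrist","w5");W=vision.camera_model("wrist");print((W["world_to_cam"]-W0["world_to_cam"])[:3,3])
np.save("w5m.npy",np.array([W["fov_y"],W["cx"],W["cy"]]));np.save("w5T.npy",W["world_to_cam"])
a=im[160:260,200:310]; cv2.imwrite("pics/w5c.png",cv2.resize(a,None,fx=6,fy=6,interpolation=cv2.INTER_CUBIC))
# cap: white blob bounded; use Hough on upscaled
g=cv2.cvtColor(cv2.resize(a,None,fx=6,fy=6,interpolation=cv2.INTER_CUBIC),cv2.COLOR_BGR2GRAY)
print(cv2.HoughCircles(cv2.medianBlur(g,5),cv2.HOUGH_GRADIENT,1,100,param1=100,param2=25,minRadius=50,maxRadius=95))
E
```

```text
[ 572.53 -135.79  217.6 ] [-161.25   89.82 -161.38]
[0.36 2.7  1.06]
[[[340.5 465.5  67.6]]]
```

View pics/w5c.png

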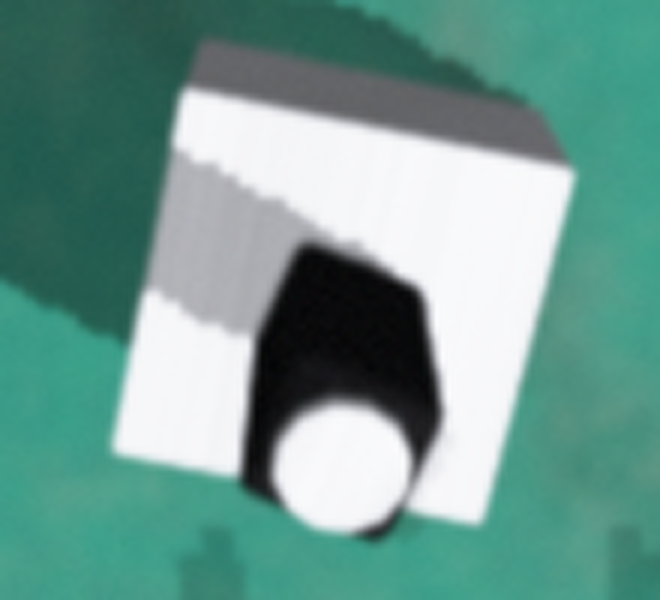

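```bash
python3 - <<'E'
from h import *
np.set_printoptions(precision=2,suppress=True)
f,cx,cy=np.load("w5m.npy");T=np.load("w5T.npy");T[:3,3]-=[.36,2.7,1.06]
W=dict(fov_y=f,cx=cx,cy=cy,world_to_cam=T)
p=lambda u,v:(200+(u+.5)/6-.5,160+(v+.5)/6-.5)
print("cap z118",onz(W,p(342,466),118))
N,E=onz(W,p(305,244),52),onz(W,p(420,290),52);d=E-N;print(N,E,np.linalg.norm(d),np.degrees(np.arctan2(d[1],d[0])))
e=d/np.linalg.norm(d); n=np.array([e[1],-e[0],0]); print("centre from grip bottom",(N+E)/2+13*n)
c=[onz(W,p(*q),50) for q in((182,90),(575,170),(113,455),(483,525))]
print("stand",c,np.mean(c,axis=0))
q=[onz(W,p(*q),112) for q in((242,490),(380,543),(442,410))];print("grip top SW,SE,NE",q,(q[0]+q[2])/2)
S,D=vision.camera_model("scene"),vision.camera_model("side")
print("cap",onz(S,(270+183/5,170+97/5),118),onz(D,(200+145/5,200+127/5),118))
W1=vision.camera_model("wrist");print(W1["world_to_cam"][:3,3]-T[:3,3])
E
```

```text
cap z118 [ 575.06 -173.01  118.  ]
[ 569.07 -159.53   52.  ] [ 590.14 -168.44   52.  ] 22.879132339411882 -22.942822673546058
centre from grip bottom [ 574.54 -175.96   52.  ]
stand [array([ 547.23, -131.24,   50.  ]), array([ 618.  , -146.24,   50.  ]), array([ 532.25, -202.21,   50.  ]), array([ 603.05, -217.08,   50.  ])] [ 575.13 -174.19   50.  ]
grip top SW,SE,NE [array([ 559.91, -179.75,  112.  ]), array([ 580.98, -188.72,  112.  ]), array([ 590.12, -166.67,  112.  ])] [ 575.02 -173.21  112.  ]
cap [ 567.09 -181.17  118.  ] [ 578.33 -177.13  118.  ]
[0.36 2.7  1.06]
```

```bash
python3 -m jog '[[[0,-0.015,0],[0,0,-0.1],1],[[0,-0.028,0],[0,0,-0.2],1],[[0,-0.028,0],[0,0,-0.3],1],[[0,-0.028,0],[0,0,-0.401],1],[[0,-0.028,0],[0,0,-0.401],1]]'; python3 -m jog '[[[0,0,0],[0,0,0],1]]'; python3 -m jog '[[[0,0,0],[0,0,0],1]]'
```

```text
time: 4.52
tool_pos: [572.4, -157.8, 217.8]
tcp_rot: [170.9, 89.8, 147.7]
ft_force: [1.1, -0.2, 0.1]
finger_gap: 85.4
time: 4.6
tool_pos: [572.6, -158.0, 218.3]
tcp_rot: [172.1, 89.9, 149.4]
ft_force: [-0.3, 1.2, -0.1]
finger_gap: 85.2
time: 4.68
tool_pos: [572.8, -158.4, 218.8]
tcp_rot: [173.5, 89.9, 150.8]
ft_force: [0.0, 0.2, 0.1]
finger_gap: 85.3
```

```bash
python3 -m jog '[[[0.002,-0.015,-0.03],[0,0,0],1],[[0.002,-0.015,-0.06],[0,0,0],1],[[0.002,-0.015,-0.075],[0,0,0],1],[[0.002,-0.015,-0.075],[0,0,0],1],[[0.002,-0.015,-0.075],[0,0,0],1]]'; python3 -m jog '[[[0,0,0],[0,0,0],1],[[0,0,0],[0,0,0],1]]'
python3 - <<'E'
from h import *
from bench import r
print(r.sense()["tool_pos"])
W=vision.camera_model("wrist");a=save("wrist","w6")
tc=r.sense()["tool_pos"];print(proj(W,(575,-174,118)),proj(W,(tc[0],tc[1],118)))
save("scene","s6");save("side","d6")
cv2.imwrite("pics/sd6.png",np.hstack([cv2.resize(a[150:384,130:400],(450,390)),cv2.resize(cv2.imread("pics/d6.png")[160:260,190:280],(350,390))]))
E
```

```text
time: 5.1
tool_pos: [574.3, -173.9, 143.7]
tcp_rot: [179.2, 89.8, 156.3]
ft_force: [0.5, -0.1, -0.4]
finger_gap: 85.4
time: 5.27
tool_pos: [576.4, -174.8, 147.1]
tcp_rot: [2.6, 89.8, -20.3]
ft_force: [-0.6, 0.0, -0.0]
finger_gap: 85.5
[ 576.37703883 -174.8286739   147.06147925]
[250.38594714 230.48458216] [252.95021838 230.88261292]
```

View pics/sd6.png

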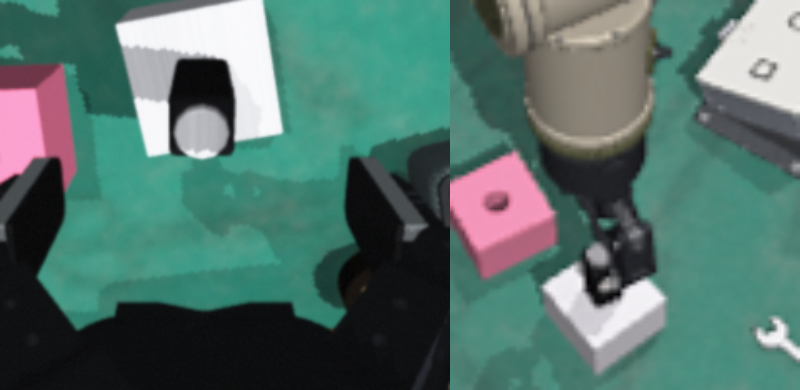

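```bash
python3 -m jog '[[[-0.0015,0.001,-0.03],[0,0,0],1],[[-0.0015,0.001,-0.06],[0,0,0],1],[[-0.0015,0.001,-0.074],[0,0,0],1],[[-0.0015,0.001,-0.074],[0,0,0],1],[[-0.0015,0.001,-0.074],[0,0,0],1]]'; python3 -m jog '[[[0,0,0],[0,0,0],1],[[0,0,0],[0,0,0],1],[[0,0,0],[0,0,0],1]]'
```

```text
time: 5.83
tool_pos: [573.1, -173.4, 70.6]
tcp_rot: [-179.2, 89.9, 157.9]
ft_force: [0.4, 0.4, 0.5]
finger_gap: 85.7
time: 6.08
tool_pos: [574.9, -174.1, 72.9]
tcp_rot: [1.6, 89.8, -21.4]
ft_force: [0.1, 0.2, -0.1]
finger_gap: 85.5
```

```bash
python3 -m jog '[[[0,0,0],[0,0,0],-0.2],[[0,0,0],[0,0,0],-0.45],[[0,0,0],[0,0,0],-0.6],[[0,0,0],[0,0,0],-1],[[0,0,0],[0,0,0],-1]]' 50; python3 -m jog '[[[0,0,0],[0,0,0],-1],[[0,0,0],[0,0,0],-1],[[0,0,0],[0,0,0],-1],[[0,0,0],[0,0,0],-1]]'
```

```text
time: 6.5
tool_pos: [573.7, -173.7, 70.9]
tcp_rot: [4.8, 90.0, -18.1]
ft_force: [-1.5, 0.6, 8.8]
finger_gap: 25.7
time: 6.83
tool_pos: [573.7, -173.7, 71.0]
tcp_rot: [-6.3, 90.0, -29.2]
ft_force: [-0.1, -0.2, 2.6]
finger_gap: 25.2
```

```bash
python3 -m jog '[[[0,0,0.02],[0,0,0],-1],[[0,0,0.05],[0,0,0],-1],[[0,0,0.08],[0,0,0],-1],[[0,0,0.11],[0,0,0],-1],[[0,0,0.14],[0,0,0],-1]]' 60; python3 -m jog '[[[0,0,0],[0,0,0],-1],[[0,0,0],[0,0,0],-1],[[0,0.03,0.01],[0,0,0],-1],[[0,0.07,0.02],[0,0,0],-1],[[0,0.11,0.02],[0,0,0],-1]]'; python3 -m jog '[[[-0.01,0.03,0],[0,0,0.1],-1],[[-0.01,0.05,0],[0.01,-0.03,0.2],-1],[[-0.01,0.05,0],[0,0,0.3],-1],[[-0.01,0.05,0],[0,0,0.4],-1],[[-0.01,0.05,0],[0,0,0.4],-1]]';  python3 -m jog '[[[0,0,0],[0,0,0],-1],[[0,0,0],[0,0,0],-1],[[0,0,0],[0,0,0],-1],[[0,0,0],[0,0,0],-1],[[0,0,0],[0,0,0],-1]]'
cat > ring.py <<'E'
import sys
from h import *
from bench import r
np.set_printoptions(precision=2,suppress=True)
t=sys.argv[1]
W=vision.camera_model("wrist");a=save("wrist","w"+t);save("scene","s"+t);save("side","d"+t)
s=r.sense();print(s["tool_pos"],s["tcp_rot"])
np.savez("m"+t,W["world_to_cam"])
E
python3 ring.py 7
```

```text
time: 7.25
tool_pos: [572.9, -173.4, 211.3]
tcp_rot: [-179.1, 89.9, 157.9]
ft_force: [1.2, 0.9, -1.6]
finger_gap: 25.2
time: 7.67
tool_pos: [573.1, -63.3, 230.3]
tcp_rot: [-170.4, 89.9, 166.5]
ft_force: [0.9, 0.1, -1.8]
finger_gap: 25.6
time: 8.08
tool_pos: [562.4, -12.8, 228.1]
tcp_rot: [174.5, 89.8, 174.7]
ft_force: [1.2, -0.5, -1.4]
finger_gap: 25.5
time: 8.5
tool_pos: [563.6, -13.9, 230.7]
tcp_rot: [132.1, 90.0, 131.9]
ft_force: [-0.6, 0.2, -2.3]
finger_gap: 25.7
[563.63 -13.78 230.89] [-2.77 89.99 -2.87]
```

View pics/w7.png

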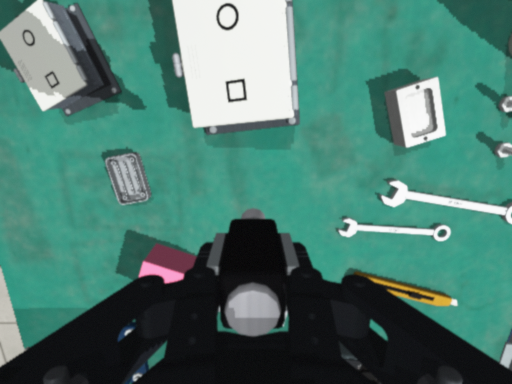

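View pics/s7.png

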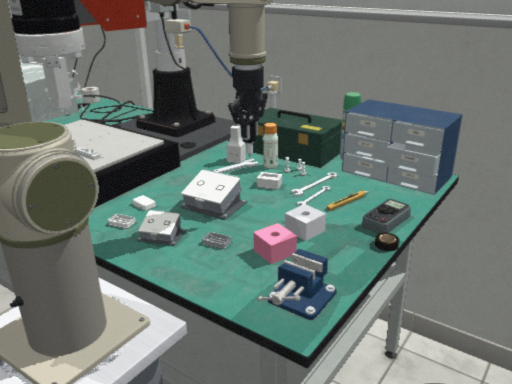

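View pics/d7.png

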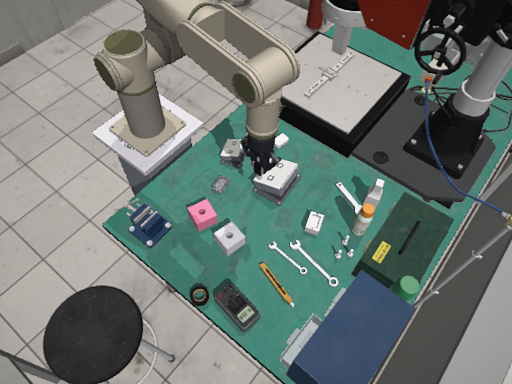

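```bash
cat > meas.py <<'E'
from h import *
import sys
np.set_printoptions(precision=2,suppress=True)
t=sys.argv[1];W=vision.camera_model("wrist");W["world_to_cam"]=np.load(f"m{t}.npz")["arr_0"]
g=cv2.imread(f"pics/w{t}.png",0).astype(float);P=[]
for a in sys.argv[2:]:
    u,v=map(int,a.split(","));h=17 if v>=17 else v
    p=g[v-h:v+h+1,u-17:u+18];wt=np.clip(np.percentile(p,75)-60-p,0,None)
    yy,xx=np.mgrid[0:p.shape[0],0:35]
    c=(u-17+(wt*xx).sum()/wt.sum(),v-h+(wt*yy).sum()/wt.sum());P.append(onz(W,c,66));print(c,P[-1])
d=P[0]-P[1];print("sep",np.linalg.norm(d),"yaw",np.degrees(np.arctan2(-d[0],d[1])))
E
python3 meas.py 7 227,17 236,91
python3 - <<'E'
import cv2,numpy as np
a=cv2.imread("pics/s7.png")[70:170,210:310];b=cv2.imread("pics/d7.png")[130:210,230:310]
c=cv2.imread("pics/s7.png")[160:230,170:260]
cv2.imwrite("pics/p7.png",np.hstack([cv2.resize(a,(400,400),interpolation=2),cv2.resize(b,(400,400),interpolation=2)]))
cv2.imwrite("pics/c7.png",cv2.resize(c,None,fx=8,fy=8,interpolation=2))
E
```

```text
(np.float64(227.5077644606566), np.float64(16.070609692548203)) [540.53 139.96  66.  ]
(np.float64(236.10319645636298), np.float64(89.89291272596672)) [547.16  76.36  66.  ]
sep 63.9403627287367 yaw 5.9508634490673185
```

View pics/p7.png

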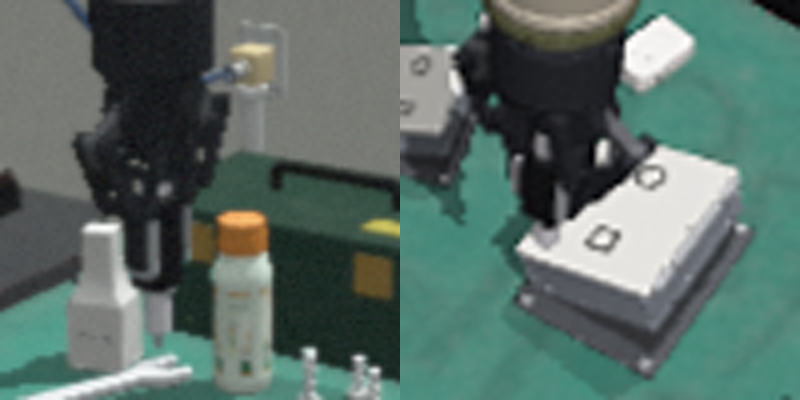

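View pics/c7.png

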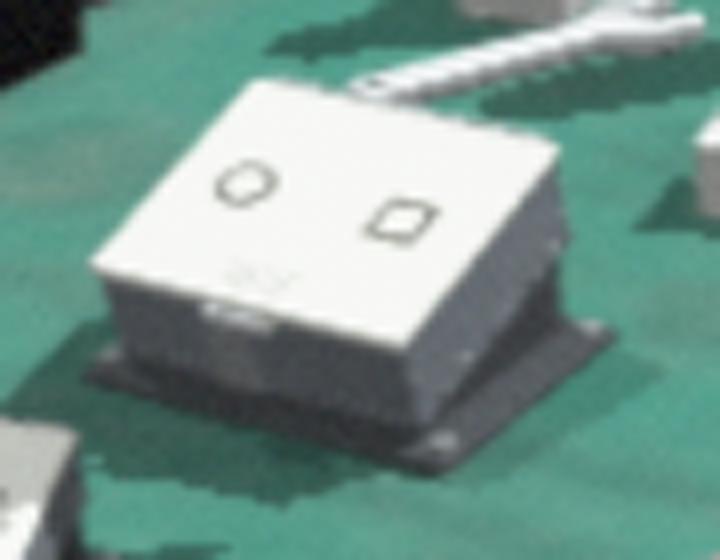

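```bash
python3 -m jog '[[[-0.01,0.03,0],[0.01,-0.093,0],-1],[[-0.02,0.068,0],[0.02,-0.186,0],-1],[[-0.03,0.106,-0.01],[0.03,-0.278,0],-1],[[-0.04,0.14,-0.02],[0.03,-0.278,0],-1],[[-0.045,0.151,-0.045],[0.03,-0.278,0],-1]]'; python3 -m jog '[[[0,0,0],[0,0,0],-1],[[0,0,0],[0,0,0],-1],[[0,0,-0.02],[0,0,0],-1],[[0,0,-0.03],[0,0,0],-1],[[0,0,-0.03],[0,0,0],-1]]';python3 -m jog '[[[0,0,0],[0,0,0],-1],[[0,0,0],[0,0,0],-1],[[0,0,0],[0,0,0],-1],[[0,0,0],[0,0,0],-1],[[0,0,0],[0,0,0],-1]]';
cat > st.py <<'E'
from h import *
from bench import r
from scipy.spatial.transform import Rotation as Ro
np.set_printoptions(precision=2,suppress=True)
s=r.sense();a=s["tcp_rot"];X=Ro.from_euler("xyz",a,degrees=True).as_matrix()[:,0]
n=np.array([-.2745,-.0286,.961]);ring=np.array([540.5,140,66])
tip=s["tool_pos"]+61*X
print(s["tool_pos"],"axis",X,"ang",np.degrees(np.arccos(-X@n)),"tip-ring",tip-ring,"normal",(tip-ring)@n,"lateral",(tip-ring)-n*((tip-ring)@n),s["ft_force"],s["finger_gap"],s["time"])
E
python3 st.py; python3 ring.py 8;python3 - <<'E'
import cv2,numpy as np
a=cv2.imread("pics/s8.png")[110:220,160:260];b=cv2.imread("pics/d8.png")[110:210,230:330]
cv2.imwrite("pics/p8.png",np.hstack([cv2.resize(a,(400,440),interpolation=2),cv2.resize(b,(400,440),interpolation=2)]))
E
```

```text
time: 9.07
tool_pos: [517.6, 141.1, 188.0]
tcp_rot: [6.7, 73.7, 6.7]
ft_force: [2.0, 0.1, -1.1]
finger_gap: 25.0
time: 9.48
tool_pos: [517.9, 136.1, 153.9]
tcp_rot: [6.1, 74.2, 6.0]
ft_force: [-0.7, -0.2, -2.2]
finger_gap: 25.3
time: 9.9
tool_pos: [519.0, 137.3, 156.6]
tcp_rot: [6.2, 73.9, 6.2]
ft_force: [-0.7, -0.7, -1.6]
finger_gap: 25.1
[519.04 137.32 156.58] axis [ 0.28  0.03 -0.96] ang 1.0134757220004325 tip-ring [-4.66 -0.87 31.97] normal 32.028391054903175 lateral [4.13 0.04 1.19] [-0.71 -0.69 -1.6 ] 25.07798847080891 9.9
[518.7  137.4  156.09] [ 6.22 73.96  6.16]
```

View pics/p8.png

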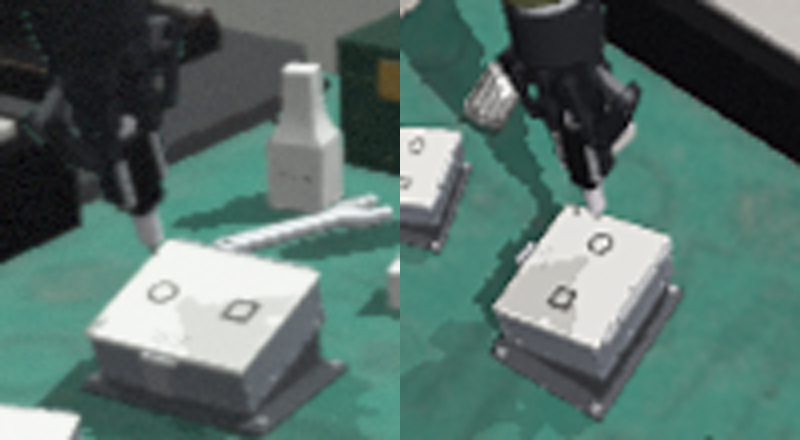

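View pics/w8.png

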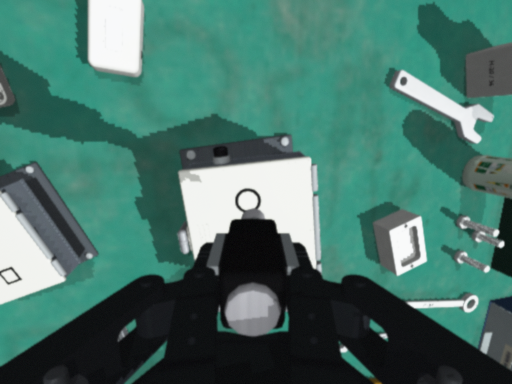

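```bash
python3 - <<'E'
from h import *
np.set_printoptions(precision=2,suppress=True)
W=vision.camera_model("wrist");W["world_to_cam"]=np.load("m8.npz")["arr_0"]
print(onz(W,(247.8,200),66), onz(W,(248,201),66))
a=cv2.imread("pics/w8.png")[150:250,180:330];cv2.imwrite("pics/w8c.png",cv2.resize(a,None,fx=5,fy=5,interpolation=2))
D=vision.camera_model("side");S=vision.camera_model("scene")
print("tip tri",tri((S,(160+155.5/4,110+247/4)),(D,(230+(597.5-400)/4,110+214*100/440))))
print("ring same", tri((S,(160+162/4,110+291/4)),(D,(230+(599.5-400)/4,110+243*100/440))))
E
```

```text
[540.19 139.89  66.  ] [540.35 139.02  66.  ]
tip tri (array([535.04, 136.97,  99.91]), [np.float64(0.25030539614852537), np.float64(0.25030539614851566)])
ring same (array([539.71, 138.17,  64.77]), [np.float64(0.2116521763075746), np.float64(0.21165217630747507)])
```

View pics/w8c.png

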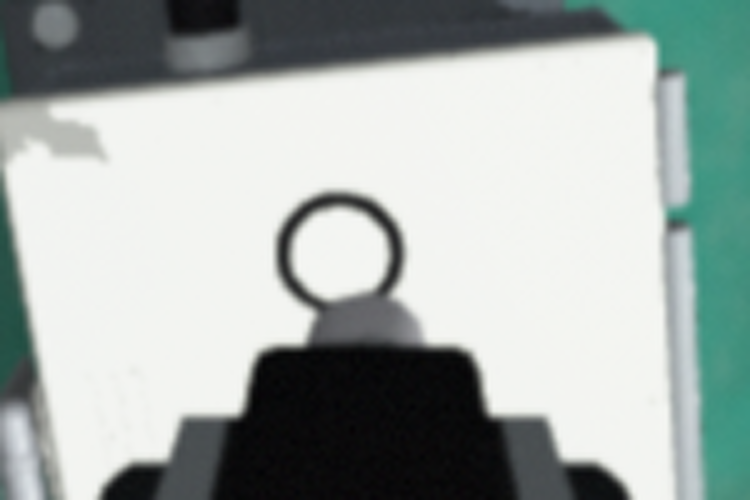

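```bash
python3 -m jog '[[[0,0,-0.01],[0,0,0],-1],[[0.0022,0.0007,-0.0243],[0,0,0],-1],[[0.0022,0.0007,-0.0243],[0,0,0],-1],[[0.0022,0.0007,-0.0243],[0,0,0],-1],[[0.0022,0.0007,-0.0243],[0,0,0],-1]]'; python3 -m jog '[[[0,0,0],[0,0,0],-1],[[0,0,0],[0,0,0],-1],[[0,0,0],[0,0,0],-1]]';python3 -m jog '[[[0,0,0],[0,0,0],-1],[[0,0,0],[0,0,0],-1],[[0,0,0],[0,0,0],-1]]';python3 st.py; python3 ring.py 9;python3 - <<'E'
import cv2,numpy as np
a=cv2.imread("pics/s9.png")[130:220,160:260];b=cv2.imread("pics/d9.png")[120:210,230:330]
cv2.imwrite("pics/p9a.png",cv2.resize(a,(800,720)[:2] and (660,594),interpolation=2))
cv2.imwrite("pics/p9b.png",cv2.resize(b,(660,594),interpolation=2))
E
```

```text
time: 10.47
tool_pos: [520.6, 138.1, 131.4]
tcp_rot: [6.2, 74.0, 6.2]
ft_force: [0.3, 0.3, -2.3]
finger_gap: 25.6
time: 10.72
tool_pos: [521.2, 138.1, 132.2]
tcp_rot: [6.2, 73.9, 6.2]
ft_force: [0.3, -0.2, -1.7]
finger_gap: 25.6
time: 10.97
tool_pos: [520.9, 138.1, 131.7]
tcp_rot: [6.2, 74.0, 6.2]
ft_force: [0.1, 0.1, -2.0]
finger_gap: 25.2
[520.86 138.1  131.66] axis [ 0.27  0.03 -0.96] ang 1.0120133456744143 tip-ring [-2.89 -0.09  7.03] normal 7.551193848395999 lateral [-0.82  0.12 -0.23] [ 0.14  0.1  -2.  ] 25.238439008186933 10.9667
[520.78 138.07 131.53] [ 6.21 73.98  6.16]
```

View pics/p9a.png

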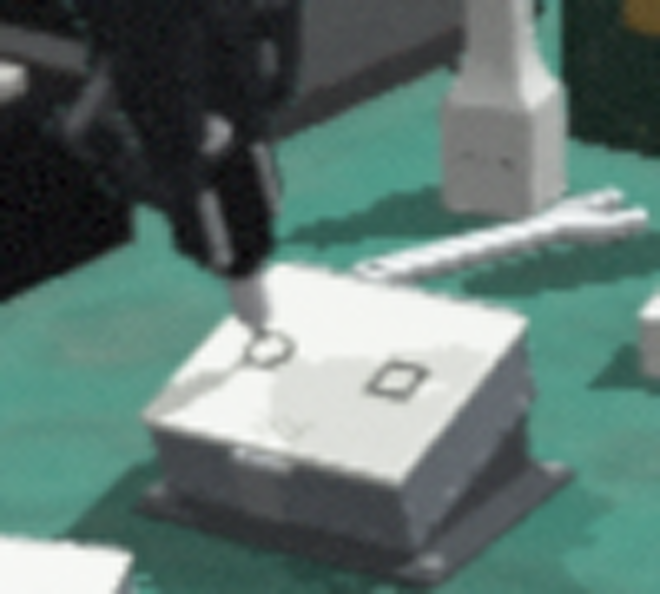

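View pics/p9b.png

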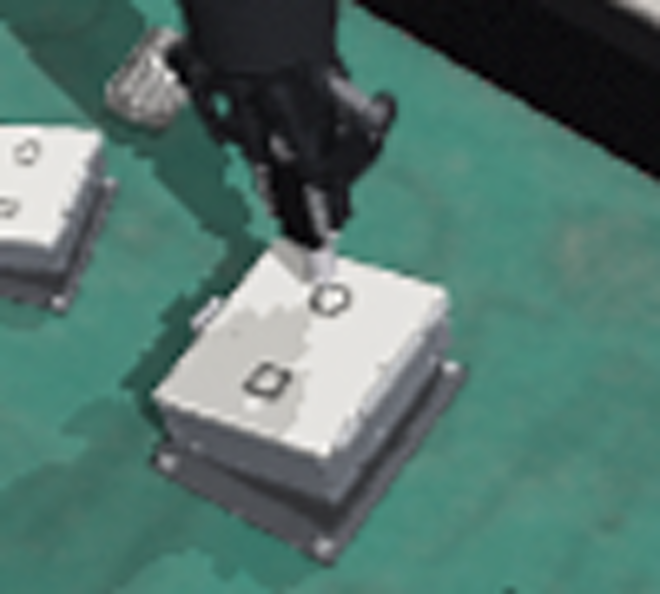

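```bash
python3 - <<'E'
from h import *
np.set_printoptions(precision=2,suppress=True)
D=vision.camera_model("side");S=vision.camera_model("scene");k=100/660
s=lambda u,v:(160+u*k,130+v*k); d=lambda u,v:(230+u*k,120+v*k)
t=tri((S,s(260,333)),(D,d(319,285)));q=tri((S,s(270,350)),(D,d(330,299)))
n=np.array([-.2745,-.0286,.961]);e=t[0]-q[0];print(t,q,e,e@n,e-n*(e@n))
E
```

```text
(array([533.8 , 135.91,  74.4 ]), [np.float64(0.052483104698766686), np.float64(0.05248310469870267)]) (array([540.33, 137.91,  64.14]), [np.float64(0.814878170901487), np.float64(0.8148781709015028)]) [-6.53 -2.   10.26] 11.706895241668006 [-3.31 -1.66 -0.99]
```

```bash
python3 -m jog '[[[0.0018,0.0006,-0.002],[0,0,0],-1],[[0.0034,0.0008,-0.0053],[0,0,0],-1],[[0.0034,0.0008,-0.0053],[0,0,0],-1],[[0.0034,0.0008,-0.0053],[0,0,0],-1]]';python3 -m jog '[[[0,0,0],[0,0,0],-1],[[0,0,0],[0,0,0],-1],[[0,0,0],[0,0,0],-1]]';python3 st.py
python3 -m jog '[[[0.0005,0,-0.002],[0,0,0],-1],[[0.0005,0,-0.002],[0,0,0],-1],[[0.0005,0,-0.002],[0,0,0],-1],[[0.0005,0,-0.002],[0,0,0],-1]]';python3 st.py
```

```text
time: 11.45
tool_pos: [523.9, 138.8, 125.6]
tcp_rot: [6.2, 74.0, 6.2]
ft_force: [0.1, -0.0, -1.8]
finger_gap: 25.4
time: 11.7
tool_pos: [524.2, 138.9, 126.3]
tcp_rot: [6.2, 74.0, 6.2]
ft_force: [-0.1, -0.4, -2.7]
finger_gap: 25.4
[524.24 138.89 126.31] axis [ 0.27  0.03 -0.96] ang 1.0118657073695478 tip-ring [0.49 0.7  1.68] normal 1.464920225572376 lateral [0.89 0.74 0.28] [-0.05 -0.44 -2.65] 25.437313671633596 11.7
time: 12.03
tool_pos: [524.8, 138.9, 124.3]
tcp_rot: [6.2, 74.0, 6.2]
ft_force: [0.2, 0.2, -0.4]
finger_gap: 25.1
[524.76 138.88 124.34] axis [ 0.27  0.03 -0.96] ang 1.0118450425623597 tip-ring [ 1.01  0.69 -0.29] normal -0.573651383967692 lateral [0.86 0.67 0.26] [ 0.23  0.21 -0.38] 25.065413334546477 12.0333
```

```bash
python3 -m jog '[[[0,0,0],[0,0,0],-1],[[0,0,0],[0,0,0],-1]]' | grep ft;python3 -m jog '[[[0,0,0],[0,0,0],-1],[[0,0,0],[0,0,0],-1]]' | grep ft; python3 ring.py 10;python3 - <<'E'
import cv2,numpy as np
a=cv2.imread("pics/s10.png")[130:220,160:260];b=cv2.imread("pics/d10.png")[120:210,230:330]
cv2.imwrite("pics/p10a.png",cv2.resize(a,(660,594),interpolation=2))
cv2.imwrite("pics/p10b.png",cv2.resize(b,(660,594),interpolation=2))
cv2.imwrite("pics/w10c.png",cv2.resize(cv2.imread("pics/w10.png")[150:250,180:330],None,fx=5,fy=5,interpolation=2))
E
```

```text
ft_force: [-0.5, -0.5, -0.4]
ft_force: [0.2, -1.3, -1.0]
[524.73 138.89 124.26] [ 6.23 73.97  6.17]
```

View pics/p10a.png

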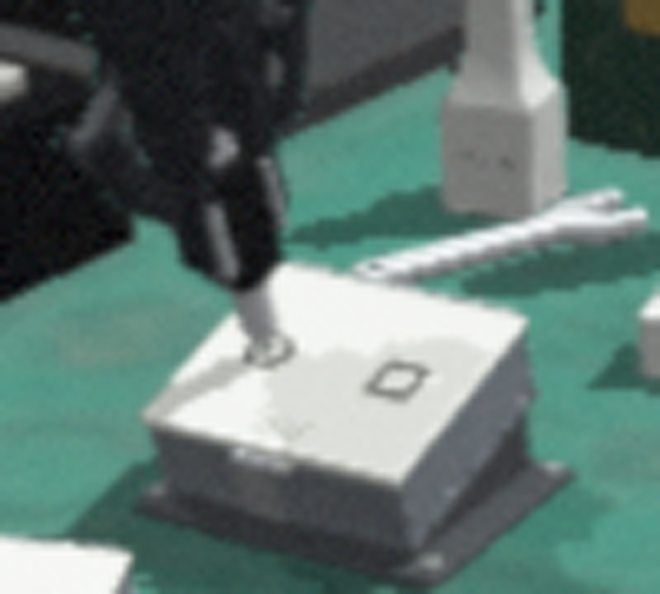

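View pics/p10b.png

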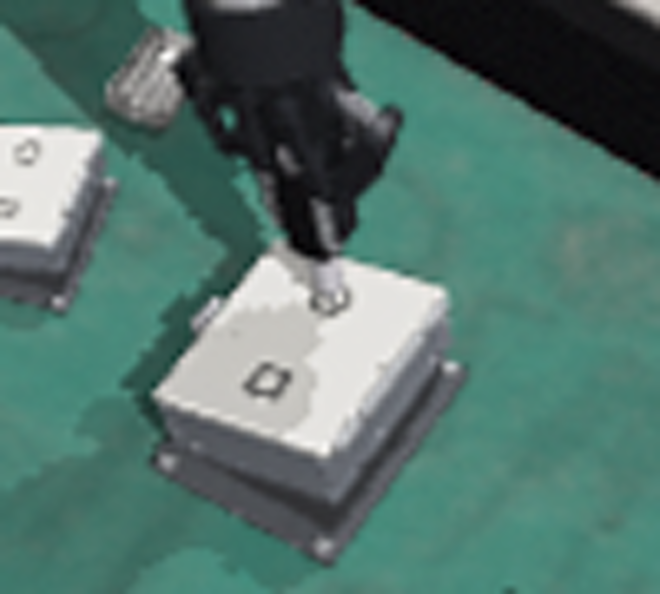

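View pics/w10c.png

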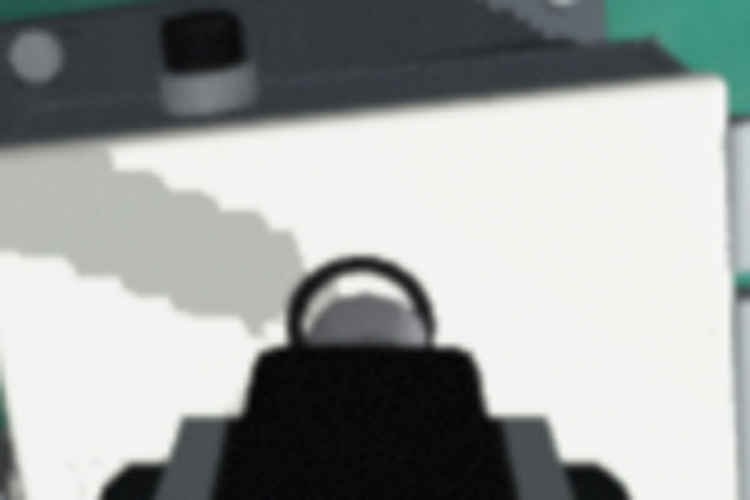

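```bash
python3 -m jog '[[[0.0003,0,-0.001],[0,0,0],-1],[[0.0005,0,-0.002],[0,0,0],-1],[[0.0005,0,-0.002],[0,0,0],-1],[[0.0005,0,-0.002],[0,0,0],-1],[[0.0005,0,-0.002],[0,0,0],-1]]';python3 st.py
for i in 1 2 3 4; do python3 -m jog '[[[0,0,0],[0,0,0],-1]]'|grep ft; done
python3 -m jog '[[[0.0003,0,-0.001],[0,0,0],-1],[[0.0003,0,-0.001],[0,0,0],-1],[[0.0003,0,-0.001],[0,0,0],-1],[[0.0003,0,-0.001],[0,0,0],-1]]';for i in 1 2 3 4 5 6; do python3 -m jog '[[[0,0,0],[0,0,0],-1]]'|grep ft; done;python3 st.py
```

```text
time: 12.93
tool_pos: [525.2, 138.9, 122.2]
tcp_rot: [6.2, 74.0, 6.2]
ft_force: [-0.1, -0.0, 0.7]
finger_gap: 25.4
[525.18 138.89 122.21] axis [ 0.27  0.03 -0.96] ang 1.0118666918134156 tip-ring [ 1.42  0.7  -2.42] normal -2.7395389916538075 lateral [0.67 0.62 0.21] [-0.09 -0.03  0.71] 25.38967463614728 12.9333
ft_force: [-0.3, 0.1, -0.5]
ft_force: [-0.0, -0.0, 1.2]
ft_force: [-0.8, -0.1, 0.8]
ft_force: [0.5, 0.6, 0.1]
time: 13.6
tool_pos: [525.5, 138.9, 121.2]
tcp_rot: [6.2, 74.0, 6.2]
ft_force: [-0.0, 0.7, 0.8]
finger_gap: 25.5
ft_force: [-0.5, 0.2, 1.7]
ft_force: [-1.2, 0.2, 0.5]
ft_force: [-1.2, 0.3, 0.9]
ft_force: [-0.4, -0.4, -0.2]
ft_force: [-0.5, 0.4, 0.3]
ft_force: [-0.1, 0.1, 0.8]
[525.5  138.89 121.23] axis [ 0.27  0.03 -0.96] ang 1.0119352083130688 tip-ring [ 1.74  0.7  -3.4 ] normal -3.7654224192686163 lateral [0.71 0.59 0.22] [-0.11  0.12  0.81] 25.24141994248741 14.1
```

```bash
python3 -m jog '[[[0.0,0,-0.0008],[0,0,0],-1],[[0.0,0,-0.0008],[0,0,0],-1],[[0.0,0,-0.0008],[0,0,0],-1]]';for i in 1 2 3 4 5 6 7 8 9 10; do python3 -m jog '[[[0,0,0],[0,0,0],-1]]'|grep ft; done;python3 st.py;python3 ring.py 11;python3 - <<'E'
import cv2,numpy as np
a=cv2.imread("pics/s11.png")[130:220,160:260];b=cv2.imread("pics/d11.png")[120:210,230:330]
cv2.imwrite("pics/p11a.png",np.hstack([cv2.resize(a,(400,360),interpolation=2),cv2.resize(b,(400,360),interpolation=2)]))
cv2.imwrite("pics/w11c.png",cv2.resize(cv2.imread("pics/w11.png")[150:250,180:330],None,fx=5,fy=5,interpolation=2))
E
```

```text
time: 14.35
tool_pos: [525.6, 138.9, 120.5]
tcp_rot: [6.2, 74.0, 6.2]
ft_force: [-0.9, -0.2, 1.4]
finger_gap: 25.4
ft_force: [-0.6, 0.2, 0.7]
ft_force: [0.5, 0.2, 1.5]
ft_force: [-1.0, -0.1, 1.8]
ft_force: [-0.0, 0.2, 1.2]
ft_force: [-0.2, 0.4, 1.5]
ft_force: [1.1, 0.7, 1.1]
ft_force: [1.1, 1.1, 2.0]
ft_force: [-0.8, 0.4, 1.5]
ft_force: [1.5, 0.1, 2.3]
ft_force: [0.1, 0.8, 2.2]
[525.56 138.87 120.49] axis [ 0.27  0.03 -0.96] ang 1.0118820504130748 tip-ring [ 1.81  0.68 -4.14] normal -4.491534407342657 lateral [0.58 0.55 0.18] [0.11 0.78 2.22] 25.19079037726809 15.1833
[525.54 138.89 120.45] [ 6.22 73.97  6.16]
```

View pics/p11a.png

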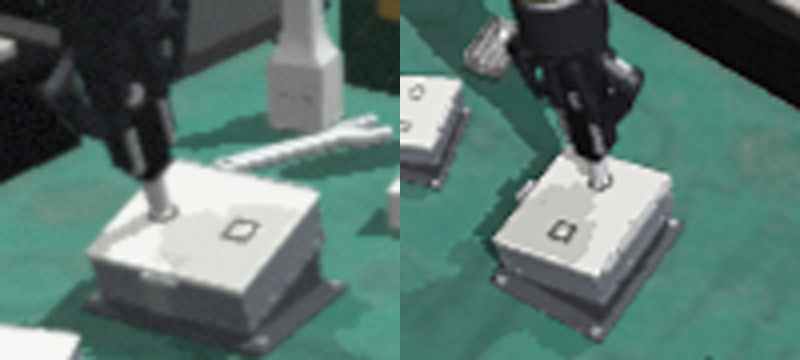

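View pics/w11c.png

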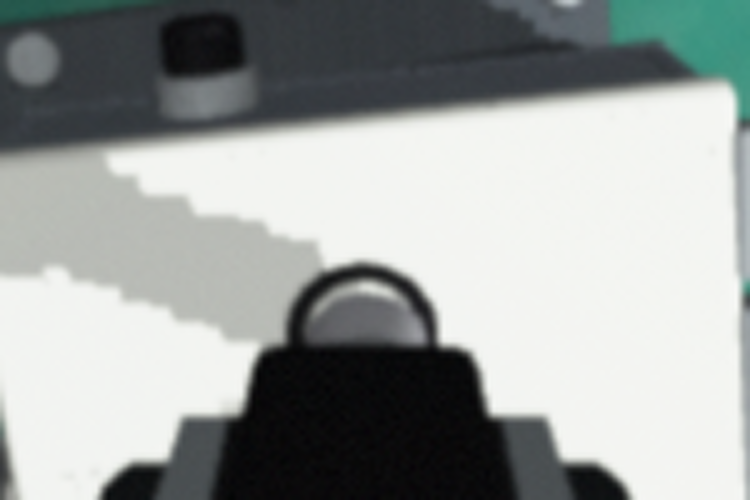

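```bash
python3 -c "
from bench import order,r
print(order.hand_in()); print(r.sense()['tool_pos'],r.sense()['ft_force'],r.sense()['time'])"
```

```text
the job is handed in; nothing more can be done
None
the job is handed in; nothing more can be done
```

The cover was pressed shut until its catch held it. I then took the probe from the aluminium stand and handed the job in at about 15 s with the probe pressed on the ring mark. The hand-in gives no verdict, so the figures below are my own estimates.

- **Cover:** The last press reached 24 N. After I lifted off, the pictures showed the cover staying shut with nothing touching it. It also looked shut in the last pictures.
- **Tip position:** The last pictures showed the pin inside the ring. The robot's own pose put it about 1 mm from the ring's centre.
- **Squareness:** The probe axis was about 1° off square to the cover.
- **Pin travel:** The wrist force rose by about 3.5 N over its in-air average, which means roughly 6 mm of travel. The robot's pose gave 4.5 mm. These two disagree, but both lie within 2 to 8 mm.
- **Grip:** The grip was set to 60 N with the jaws at 25 mm on the grip.
- **Other disagreement:** For the ring, the scene and side cameras read 3 to 4 mm lower in y than the wrist camera. I trusted the wrist camera, because it had been right to about 1 mm on the stand.
- **Bystanders:** I did not measure them, but the arm kept clear of them and the pictures showed nothing disturbed.

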